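# Refit the upper plate of a test-tube rack on its two pins

## Robot

A 6-joint arm with a two-finger parallel gripper is mounted at the origin on the work surface. World frame = base frame: x ahead of the robot, y to its left, z up, the work surface at z = 0. Lengths are in mm, angles in rad, forces in N, time in s.
With the tool pointing down it reaches from about 275 to 775 mm from the base axis. Payload 14.6 kg.
Tool frame: the origin (TCP) lies on the centre line of the jaws, within the pads' length; the fingertips stand 11 mm ahead of it and the grasp point (between the pads) lies 8 mm behind it; y points along the fingers, z is the direction in which the jaws open and shut, and the axes are right-handed (so a half turn about y gives the same grasp; the last joint's range is limited). The gripper opens to 85 mm and grips with 20 to 120 N. Pads are 22 mm wide; open, the fingers measure 114 mm over their backs; the gripper's body (76 mm by 85 mm) begins 54 mm behind the grasp point. The pads swing forward as they close: fully open they stand 13 mm farther back than shut.
Start: joints at [1.091, 0.263, -0.048, 1.259, 0, 1.415], TCP at [167.542, 497.552, 242.278] pointing down, gripper open.
Joint ranges: [-2.65, 2.65], [-0.89, 1.7], [-1.18, 1.37], [-2.13, 2.11], [-1.35, 1.29], [-3.14, 3.14]. Speed limits (rad/s): [1.89, 1.89, 2.57, 2.79, 3.14, 3.14].

## Interface

Orientations are given as [roll, pitch, yaw] about the fixed x, y, z axes, in that order (R = Rz(yaw) Ry(pitch) Rx(roll)).
In Python, from station import robot gives the robot as it stands.
- The arm moves only by the shell command python3 -m inch 'ROWS' [FORCE]. ROWS is JSON, a list of rows, each a list of 5 numbers: the finger opening in cm, from 0 to 8.54, then the shift along the tool's x, y, z in cm, then the turn about the tool's y in rad. A call has exactly 8 rows; each row is the pose to reach, as a shift and turn from the pose measured when the call began, along the tool's axes at that moment; what a row does not reach only later rows make up. A row lasts 1/8 s, in which the tool goes at most 62.5 mm and 10.7 degrees, less where a joint would pass 70% of its speed; a pose out of reach is approached as far as the arm can. A call with a gripper value outside its range is refused whole. The fingers move at their own pace and stop on an object; FORCE is the grip in N (left out, the last holds). Time passes only in rows, so rows that repeat a pose let the fingers close, or fill a call up. It gives the time, the measured TCP pose, the force and the opening at its end, in the units of the state.
- robot.state(): the state, without advancing time (a new reading comes with each control period).
- robot.camera(name): name is "side" or "top" or "wrist"; returns a dict with "color" (400x640x3 uint8, blue, green, red), "range_z" (400x640 float32, mm along the optical axis (not along the pixel's ray), 0 where there is no reading), "fx", "fy", "cx", "cy" (pixels), "origin" and "attitude" of the camera in the world. Camera axes: x right, y down, z forward; pixel columns grow to the right and rows downward; lengths in mm; the calibration is good to about 2 mm. A picture is of the moment at which its call begins.
- robot.hand_in(): hands the job in, once; it reports no verdict.
Trained networks look in a picture, given as the dict that the camera call returned (one of the last four; its "shot" number tells which), for a name from the list of things; names that differ only in an ending like _2 or _b are one class to them, and where a whole thing is asked for, a point or a joint stands for the part that bears it (a point fixed in the world has none). Each returns a list of dicts, best first, with "conf" (0 to 1); they miss things now and then, are a little off and sometimes report something else, mostly with a low value. They report only what shows in the picture. A call takes as long as a camera call.
- robot.cut_out(query, picture): "pixels" (400x640 bool, what is visible of it) and "position" ([column, row] in pixels, amid what is visible of it).
The state is a dict: "time_s": time; "joint_positions": joint angles; "joint_velocities": joint speeds; "joint_torque": joint torques, N m; "ee_pos": TCP position; "ee_rot": TCP orientation; "contact_force": force on the tool from outside, world axes, zero at the start; "torque": the same for the moment, N m; "finger_gap": finger opening in mm.
Only numpy, scipy, OpenCV 4.12 (cv2) and the standard library are available. Lean on these libraries where they do the work, as an engineer would, in place of code of your own. Each camera call takes 0.05 s, during which the arm holds its last target. There are 200 camera calls.

## Task

Pick up the green tube plate by its white handle and fit it on the tube rack: bring both end holes over the rack's two upright pins at once and lower the plate gently until it lies level, fully home on both blue collars, and only then let go: do not let it drop down the pins. The pins are clamped somewhere off the middle of the rack's slot, so feel for them; never press or bump the plate on the rack harder than about 40 N (4 kg), and leave the bottle, jar and beaker alone.

Things in the scene. Friction and masses are not known exactly. Their poses are not given: they have to be found in the camera images.
- plate: Loose green tube plate, 200 (x) x 80 (y) x 8 (z) mm, 0.18 to 0.35 kg, starts flat on the bench. Origin: centre of its underside; z up, x along its length. A white handle slab stands centred on it: 60 (x) x 12 (y) mm, from 8 to 54 mm above the underside. Ten 18 mm holes at y = -24 and +24 mm are for tubes, not for the pins. It may be fitted either way round.
- hole_a (a point): Centre of the first pin hole, at the plate's underside, at plate x = -75 mm, y = 0: a round 12 mm hole right through the plate, mouth slightly chamfered. Axes as the plate.
- hole_b (a point): Centre of the second pin hole, at the plate's underside, at plate x = +75 mm, y = 0: like the first. Axes as the plate.
- rack: Fixed grey tube-rack base, 270 (x) x 100 (y) x 12 (z) mm, a black slot along x, a blue stripe across its +x end. Origin: centre of its underside; z up. A bar clamped on the slot carries two posts 150 mm apart along x, both at y = 0. Each has a 26 mm blue collar, its top 72 mm above the rack's underside, and above that a 10 mm steel pin, its top (1 mm chamfer) at 97 mm. The bar holds firm when pushed.
- slot_mid (a point): Point on the rack: middle of the slot, at pin-top height (97 mm above the underside); axes as the rack. The bar is clamped differently every time: the middle between the two pins lies anywhere from 5 to 30 mm from this point towards the striped end (rack +x), at rack y = 0. This offset is not reported; it must be seen or felt.
- amber_bottle: Bystander: amber glass bottle, 64 mm wide, 130 mm tall. Origin: centre of its underside.
- white_jar: Bystander: white jar with red cap, 60 mm wide, 90 mm tall. Origin: centre of its underside.
- beaker: Bystander: glass beaker, 70 mm wide, 90 mm tall. Origin: centre of its underside.

How it is judged:
By the outcome, as a careful person would: the job done as asked, in the order asked, and still so for the second after the job is handed in, with the robot touching nothing.
It also fails if it takes over 67 s, if anything falls off the work surface, if the arm or the gripper's body presses on something with over 40 N, if the wrist force passes 120 N, or if a joint passes its speed limit or range.

## Working session

There is one attempt and no reset: what is moved stays moved. The work goes in short steps, Python scripts to look and compute and a shell command to move; the robot and the scene stay as the last step left them, time stands still between calls to the robot, and variables do not carry over. Pictures are saved under pics/ and viewed, about 8 in all and at most 12, crops included, and the job is handed in when it is done.

```bash
mkdir -p pics; cat > h.py <<'E'
import numpy as np, cv2
from station import robot
from scipy.spatial.transform import Rotation as R
def pts(c,mask):
    v,u=np.nonzero(mask&(c["range_z"]>0)); z=c["range_z"][v,u]
    p=np.c_[(u-c["cx"])*z/c["fx"],(v-c["cy"])*z/c["fy"],z]
    return rot(c["attitude"]).apply(p)+np.array(c["origin"]),np.c_[u,v]
def rot(a):
    a=np.array(a,float)
    return R.from_matrix(a) if a.shape==(3,3) else R.from_euler("xyz",a)
def tool(d,s=None):
    s=s or robot.state(); return rot(s["ee_rot"]).inv().apply(np.array(d,float))/10
E
python3 - <<'E'
from h import *
s=robot.state(); print(s)
ims=[]
for n in("top","side"):
    c=robot.camera(n); ims.append(c["color"]); print(n,c["origin"],c["attitude"],c["fx"])
    for q in("plate","rack","amber_bottle","white_jar","beaker"):
        for r in robot.cut_out(q,c)[:2]:
            P,_=pts(c,r["pixels"])
            if len(P)<10: print(q,r["conf"],"few");continue
            print(q,round(r["conf"],2),np.round(r["position"]),len(P),"med",np.round(np.median(P,0)),"lo",np.round(np.percentile(P,2,axis=0)),"hi",np.round(np.percentile(P,98,axis=0)))
            if q in("plate","rack") :
                t=P[P[:,2]<20]; 
                if len(t)>20: print("  rect",cv2.minAreaRect(t[:,:2].astype(np.float32)))
    cv2.imwrite(f"pics/{n}0.png",c["color"])
E
```

```text
{'time_s': 0.0, 'joint_positions': array([ 1.09066458e+00,  2.63542709e-01, -4.89183250e-02,  1.25936556e+00,
       -4.42540028e-06,  1.41549425e+00]), 'joint_velocities': array([-0.00022363, -0.00044276,  0.000486  , -0.00074307,  0.00071502,
        0.00141861]), 'joint_torque': array([ 1.58912142e-03, -6.37613082e+01,  3.84567797e+01,  1.35774913e-02,
       -1.01471362e-04, -1.10783753e-05]), 'ee_pos': array([167.44767379, 497.32801405, 241.82165024]), 'ee_rot': array([-1.57181488e+00,  1.54988548e-04, -3.24829746e-01]), 'contact_force': array([0.18112076, 0.3152411 , 0.02802312]), 'torque': array([ 0.01522057, -0.01677236, -0.0270552 ]), 'finger_gap': 85.33365497537777}
top [ 433.00528139   12.78053235 1333.39596194] [-3.00249793 -0.01471596 -1.56807197] 369.54422792603464
plate 0.72 [279. 230.] 1269 med [497. 170.   8.] lo [405. 123.  -3.] hi [600. 218.  55.]
  rect ((503.1702880859375, 170.75857543945312), (206.474609375, 87.54276275634766), 8.479277610778809)
rack 0.8 [378. 228.] 2080 med [ 512. -187.   12.] lo [ 382. -238.    6.] hi [ 642. -142.   73.]
  rect ((512.89263916
[... 374 characters left out ...]

side [-128.10017795 -806.55742816  912.048329  ] [-2.2216438  -0.01585784 -0.72305728] 459.14530399142564
rack 0.64 [339. 264.] 3011 med [ 497. -198.   14.] lo [ 379. -241.    1.] hi [ 640. -132.   75.]
  rect ((526.8804931640625, -182.0461883544922), (122.02070617675781, 300.91656494140625), 88.33220672607422)
amber_bottle 0.69 [363. 185.] 641 med [751. -30.  71.] lo [736. -48.  11.] hi [782.   2. 131.]
white_jar 0.97 [430. 293.] 893 med [ 555. -445.   66.] lo [ 543. -466.    7.] hi [ 593. -415.   94.]
white_jar 0.72 [342. 262.] 2759 med [ 498. -199.   14.] lo [ 379. -240.    6.] hi [ 638. -146.   74.]
beaker 0.97 [236. 152.] 516 med [566. 398.  64.] lo [540. 380.   4.] hi [604. 449.  91.]
```

View pics/top0.png

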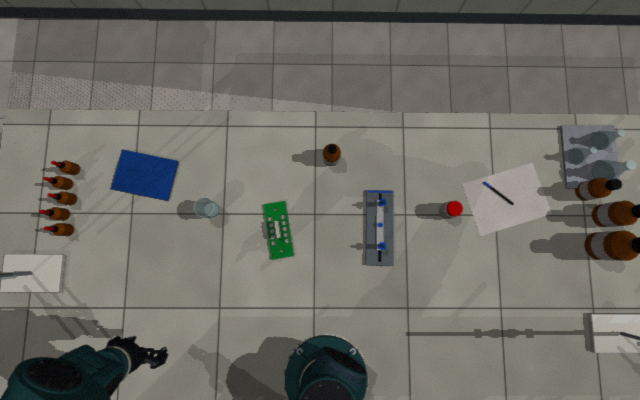

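View pics/side0.png

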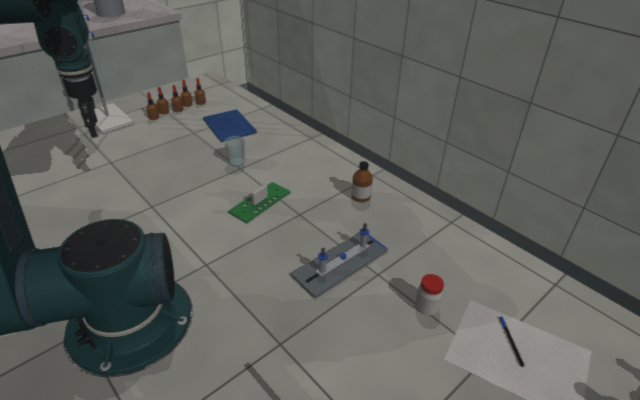

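```bash
python3 -m inch '[[8.5,42.2,4.2,-20.2,-0.473],[8.5,42.2,4.2,-20.2,-0.473],[8.5,42.2,4.2,-20.2,-0.473],[8.5,42.2,4.2,-20.2,-0.473],[8.5,42.2,4.2,-20.2,-0.473],[8.5,42.2,4.2,-20.2,-0.473],[8.5,42.2,4.2,-20.2,-0.473],[8.5,42.2,4.2,-20.2,-0.473]]' 60
python3 -m inch '[[8.5,0,0,0,0],[8.5,0,0,0,0],[8.5,0,0,0,0],[8.5,0,0,0,0],[8.5,0,0,0,0],[8.5,0,0,0,0],[8.5,0,0,0,0],[8.5,0,0,0,0]]'
python3 - <<'E'
from h import *
s=robot.state();print(s["ee_pos"],s["ee_rot"],s["contact_force"])
for n in("wrist","top"):
    c=robot.camera(n); print(c["origin"],c["attitude"])
    for r in robot.cut_out("plate",c)[:1]:
        P,_=pts(c,r["pixels"]); print(n,r["conf"],len(P))
        t=P[(P[:,2]<15)]; h=P[P[:,2]>45]
        print("plate",cv2.minAreaRect(t[:,:2].astype(np.float32)),"z",np.median(t[:,2]))
        if len(h)>4: print("handle",len(h),cv2.minAreaRect(h[:,:2].astype(np.float32)),np.median(h[:,2]))
    cv2.imwrite(f"pics/{n}1.png",c["color"])
E
```

```text
time_s: 1.6
ee_pos: [504.6, 169.3, 200.0]
ee_rot: [-1.571, -0.0, 0.147]
contact_force: [-0.0, 0.2, 0.2]
finger_gap: 85.2
time_s: 2.6
ee_pos: [504.6, 169.3, 200.1]
ee_rot: [-1.571, -0.0, 0.147]
contact_force: [-0.7, -0.1, 1.0]
finger_gap: 84.9
[504.55003875 169.34149878 200.05614396] [-1.57089666e+00 -1.72356001e-04  1.46788665e-01] [-0.65004083 -0.08443985  1.01670149]
[426.27052919 158.00745884 331.14224521] [2.82793267e+00 5.58304315e-04 1.71712293e+00]
wrist 0.66 12724
plate ((503.34600830078125, 172.57037353515625), (200.8668212890625, 80.11563873291016), 10.028411865234375) z 7.4916370667666
handle 880 ((502.7001647949219, 172.462890625), (59.87613296508789, 11.956354141235352), 10.049057006835938) 53.32602061509334
[ 433.00528139   12.78053235 1333.39596194] [-3.00249793 -0.01471596 -1.56807197]
top 0.75 408
plate ((504.11865234375, 153.428955078125), (196.57545471191406, 47.349998474121094), 8.19841480255127) z 7.768564978055906
```

View pics/wrist1.png

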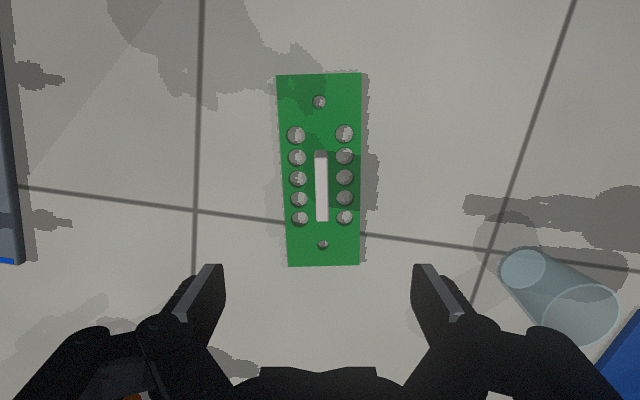

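```bash
python3 -m inch '[[8.5,-0.12,3,0.34,-0.028],[8.5,-0.12,7,0.34,-0.028],[8.5,-0.12,11,0.34,-0.028],[8.5,-0.12,14,0.34,-0.028],[8.5,-0.12,16,0.34,-0.028],[8.5,-0.12,17.3,0.34,-0.028],[8.5,-0.12,17.3,0.34,-0.028],[8.5,-0.12,17.3,0.34,-0.028]]'
python3 -m inch '[[6,0,0,0,0],[4,0,0,0,0],[2.5,0,0,0,0],[1,0,0,0,0],[0.5,0,0,0,0],[0.5,0,0,0,0],[0.5,0,0,0,0],[0.5,0,0,0,0]]' 80
python3 -c "
from station import robot;s=robot.state();print(s['ee_pos'],s['ee_rot'],s['contact_force'],s['torque'],s['finger_gap'])"
```

```text
time_s: 3.8
ee_pos: [503.4, 172.6, 27.7]
ee_rot: [-1.571, -0.001, 0.175]
contact_force: [-0.2, -0.2, -0.2]
finger_gap: 84.8
time_s: 4.8
ee_pos: [503.4, 172.7, 28.0]
ee_rot: [-1.571, -0.001, 0.175]
contact_force: [-2.2, -0.8, 5.0]
finger_gap: 11.3
[503.4368567  172.67655849  27.96566429] [-1.57079914e+00 -1.42904691e-03  1.74905252e-01] [-2.20468324 -0.83115399  4.95805991] [-0.02358215  0.28175833  0.0176258 ] 11.31226688971922
```

```bash
python3 -m inch '[[0.5,0,-1,0,0],[0.5,0,-4,0,0],[0.5,0,-8,0,0],[0.5,0,-12,0,0.05],[0.5,0,-16,0,0.1],[0.5,0,-19,0,0.15],[0.5,0,-20,0,0.175],[0.5,0,-20,0,0.175]]' 100
python3 -m inch '[[0.5,0.3,0,-3,0],[0.5,0.6,0,-7,0],[0.5,0.9,0,-11,0],[0.5,1,0,-15,0],[0.5,1,0,-19,0],[0.5,1,0,-22,0],[0.5,1,0,-23,0],[0.5,1,0,-23,0]]'
python3 - <<'E'
from h import *
s=robot.state();print(s["ee_pos"],s["ee_rot"],s["contact_force"],s["torque"],s["finger_gap"])
c=robot.camera("wrist")
cv2.imwrite("pics/wrist2.png",c["color"]); np.savez("w2.npz",**{k:np.array(v) for k,v in c.items()})
for q in("plate","rack"):
    for r in robot.cut_out(q,c)[:1]:
        P,uv=pts(c,r["pixels"]); print(q,r["conf"],len(P),np.percentile(P,[1,50,99],axis=0).round(1).tolist())
        if q=="rack":
            t=P[P[:,2]<14]; print(cv2.minAreaRect(t[:,:2].astype(np.float32)))
            np.save("rackmask.npy",r["pixels"])
            for lo,hi in((66,78),(80,105)):
                k=P[(P[:,2]>lo)&(P[:,2]<hi)]; print(lo,len(k))
                for g in(k[k[:,0]<k[:,0].mean()],k[k[:,0]>=k[:,0].mean()]):
                    if len(g): print(len(g),g.mean(0),g.min(0),g.max(0))
        else: 
            np.save("platemask.npy",r["pixels"])
E
```

```text
time_s: 5.8
ee_pos: [503.1, 172.6, 227.7]
ee_rot: [-1.571, -0.001, 0.0]
contact_force: [0.8, -0.4, -3.6]
finger_gap: 11.3
time_s: 6.8
ee_pos: [512.8, -57.3, 226.9]
ee_rot: [-1.57, -0.0, -0.0]
contact_force: [-0.1, -0.4, -4.1]
finger_gap: 10.9
[512.8399415  -57.33690902 226.85007984] [-1.56997541e+00 -3.96710235e-05 -1.39816514e-04] [-0.06426532 -0.36514492 -4.07734679] [-0.02881981 -0.04561164  0.03921771] 10.904498194818993
plate 0.69 37570 [[413.1, -96.8, 198.5], [458.0, -57.1, 206.5], [566.8, -17.8, 253.1]]
rack 0.66 20448 [[380.8, -238.4, 9.8], [491.3, -187.2, 12.0], [641.5, -149.3, 95.2]]
((512.7455444335938, -195.63778686523438), (105.06977844238281, 270.8231201171875), 87.45149230957031)
66 1041
611 [ 446.02405429 -185.76565557   71.61466834] [ 434.19937761 -200.69251623   67.00784241] [ 459.11092856 -175.52191015   77.36314968]
430 [ 593.60515009 -190.00067289   71.6612137 ] [ 582.45814846 -205.20909798   66.99524885] [ 608.88254325 -179.03181926   77.97650317]
80 443
249 [ 446.22657861 -186.79030312   92.48855289] [ 441.5327765  -193.78621587   80.0313069 ] [ 451.33174123 -183.10561381   98.30107874]
194 [ 594.45565646 -190.53756717   91.53073867] [ 590.86674507 -196.45189792   80.09918151] [ 601.27343415 -186.87406127   97.61381649]
```

View pics/wrist2.png

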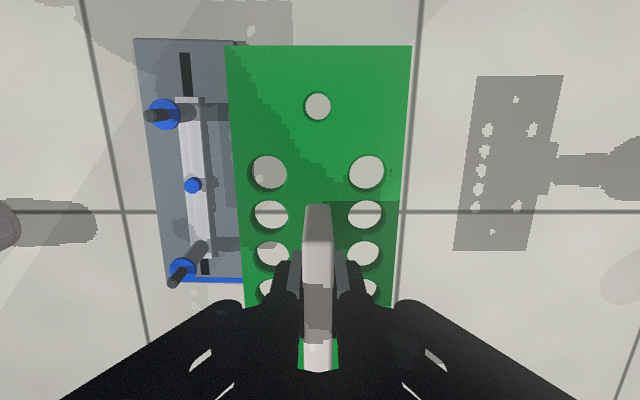

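```bash
python3 - <<'E'
from h import *
from scipy.optimize import least_squares
c={k:v for k,v in np.load("w2.npz",allow_pickle=True).items()}
for k in("fx","fy","cx","cy"): c[k]=float(c[k])
P,_=pts(c,np.load("rackmask.npy"))
for lo,hi,rad in((70.5,73.5,13),(95.5,98.5,5)):
    k=P[(P[:,2]>lo)&(P[:,2]<hi)]; C=[]
    for g in(k[k[:,0]<520],k[k[:,0]>=520]):
        m,(w,h),a=cv2.minAreaRect(g[:,:2].astype(np.float32))
        cc,rr=cv2.minEnclosingCircle(g[:,:2].astype(np.float32))
        C.append(cc); print(lo,len(g),"rect",np.round(m,1),round(w,1),round(h,1),"circ",np.round(cc,1),round(rr,1),"mean",g.mean(0).round(1))
    d=np.subtract(C[1],C[0]); print("yaw",np.degrees(np.arctan2(d[1],d[0])),np.hypot(*d),"mid",np.mean(C,0))
# rack edge lines, left edge y (-) side: per-x bin min y
t=P[(P[:,2]<14)&(P[:,2]>9)]
b=[(x,np.percentile(t[abs(t[:,0]-x)<4,1],1)) for x in range(390,640,10)]
b=np.array(b);print("edge",np.degrees(np.arctan(np.polyfit(b[:,0],b[:,1],1)[0])),np.round(b[::6],1).tolist())
Q,uv=pts(c,np.load("platemask.npy"))
m=(Q[:,2]<212)&(Q[:,2]>200)&(Q[:,0]<480); t=Q[m]
A=np.c_[t[:,:2]-t[:,:2].mean(0),np.ones(len(t))];co=np.linalg.lstsq(A,t[:,2],rcond=None)[0]; print("plane slopes",co, t.mean(0),"n",len(t))
for sgn,p in((1,99.7),(-1,.3)):
    b=np.array([(x,np.percentile(t[abs(t[:,0]-x)<3,1],p)) for x in range(418,478,6)])
    f=np.polyfit(b[:,0]-512.8,b[:,1],1); print("plate edge slope deg",np.degrees(f[0]),"y at tcp",f[1])
print("x end",np.percentile(t[:,0],.2))
# hole a: pixels around (318,106) seen through
z=c["range_z"];mm=np.zeros(z.shape,np.uint8);roi=(slice(85,128),slice(298,340))
cx=rot(c["attitude"]);mm[roi]=(z[roi]>np.median(z[95:115,260:290])+60)
v,u=np.nonzero(mm);print("hole px",u.mean(),v.mean(),len(u))
d=cx.apply([(u.mean()-c["cx"])/c["fx"],(v.mean()-c["cy"])/c["fy"],1]);o=c["origin"]
hp=o+d*(206.5-o[2])/d[2];print("hole_a top",hp)
E
```

```text
70.5 502 rect [ 446.5 -187.6] 25.0 24.1 circ [ 446.2 -188.5] 13.3 mean [ 446.2 -186.3   71.7]
70.5 343 rect [ 595.2 -191.4] 25.9 24.6 circ [ 595.6 -192. ] 13.3 mean [ 594.3 -190.5   71.7]
yaw -1.3391702902193956 149.43959030302844 mid [ 520.93989563 -190.21470642]
95.5 109 rect [ 446.4 -188.3] 8.3 9.3 circ [ 446.4 -188.4] 5.0 mean [ 446.3 -188.1   96.5]
95.5 73 rect [ 596.3 -192.2] 9.2 8.6 circ [ 596.3 -191.6] 5.1 mean [ 596.  -191.8   96.5]
yaw -1.2278875518995558 149.8945884886651 mid [ 521.35061646 -190.04129028]
edge -1.2775738287497314 [[390.0, -235.4], [450.0, -236.5], [510.0, -238.3], [570.0, -239.9], [630.0, -241.2]]
plane slopes [-4.82743853e-03 -6.93912339e-05  2.06402454e+02] [442.207467   -57.22125005 206.40245388] n 24350
plate edge slope deg 0.008940065728159974 y at tcp -17.45323519663269
plate edge slope deg -0.25373223301050013 y at tcp -97.26808156348872
x end 412.5605412514112
hole px 317.45384615384614 106.02115384615385 520
hole_a top [437.00455586 -57.2521055  206.5       ]
```

```bash
python3 -m inch '[[0.5,0.3,0,-3,0.005],[0.5,0.6,0,-7,0.01],[0.5,0.89,0,-11,0.02],[0.5,0.89,1,-13.27,0.02],[0.5,0.89,4,-13.27,0.02],[0.5,0.89,7,-13.27,0.02],[0.5,0.89,9,-13.27,0.02],[0.5,0.89,9.2,-13.27,0.02]]'
python3 -m inch '[[0.5,0,0,0,0],[0.5,0,0,0,0],[0.5,0,0,0,0],[0.5,0,0,0,0],[0.5,0,0,0,0],[0.5,0,0,0,0],[0.5,0,0,0,0],[0.5,0,0,0,0]]'
python3 - <<'E'
from h import *
s=robot.state();print(s["ee_pos"],s["ee_rot"],s["contact_force"],s["torque"],s["finger_gap"])
c=robot.camera("wrist"); im=c["color"]; w=cv2.resize(im[60:150,260:380],None,fx=5,fy=5,interpolation=cv2.INTER_CUBIC)
cv2.imwrite("pics/wrist3.png",w)
R0=rot(c["attitude"]);o=np.array(c["origin"])
def proj(p):
    q=R0.inv().apply(np.array(p)-o);return (q[:2]/q[2]*[c["fx"],c["fy"]]+[c["cx"],c["cy"]]).round(1)
print("pin a top expected",proj([446.4,-188.4,97]),"hole top at ee",proj([s['ee_pos'][0]-75.3,s['ee_pos'][1]+1.5,s['ee_pos'][2]-20.4]))
z=c["range_z"];print(np.round(z[90:124:3,300:336:3]).astype(int))
E
```

```text
time_s: 7.95
ee_pos: [521.4, -187.9, 133.9]
ee_rot: [-1.569, 0.001, -0.018]
contact_force: [0.8, 0.6, -2.8]
finger_gap: 10.9
time_s: 8.95
ee_pos: [521.4, -187.9, 133.9]
ee_rot: [-1.569, 0.002, -0.018]
contact_force: [0.6, -0.0, -3.3]
finger_gap: 10.6
[ 521.41545339 -187.87604711  133.90113895] [-1.56871666  0.00160116 -0.01758125] [ 0.6035599  -0.02660402 -3.31284981] [0.01462351 0.00198698 0.01304533] 10.592087101654434
pin a top expected [313.5 107.1] hole top at ee [317.6 107.3]
[[144 143 143 142 143 143 143 143 144 143 142 143]
 [144 143 143 144 145 149 183 146 144 144 144 142]
 [144 143 144 147 183 182 183 184 185 143 144 144]
 [144 144 145 162 160 162 161 184 183 185 145 145]
 [145 144 162 162 161 161 160 162 184 185 145 145]
 [145 146 161 162 163 161 162 163 187 185 186 145]
 [145 146 162 162 162 162 160 162 186 185 152 145]
 [146 147 162 161 162 162 162 163 187 187 147 144]
 [146 147 147 162 164 164 165 188 188 186 147 147]
 [146 147 147 148 163 164 188 187 187 147 148 147]
 [147 148 146 147 148 147 149 148 147 147 147 147]
 [148 147 147 146 148 148 147 147 148 147 148 148]]
```

View pics/wrist3.png

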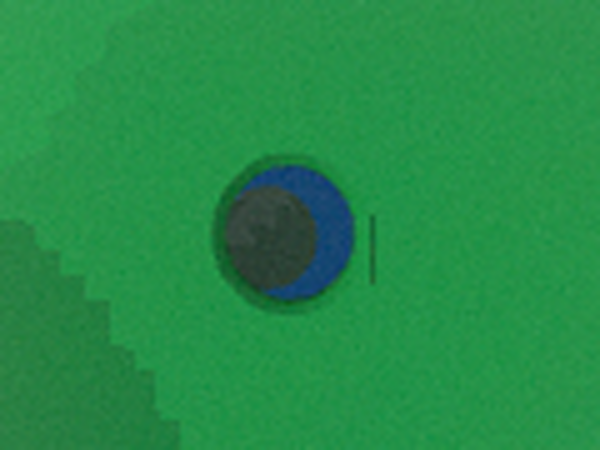

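```bash
python3 -m inch '[[0.5,0.03,0,-0.09,0.002],[0.5,0.07,0,-0.18,0.0045],[0.5,0.07,0,-0.18,0.0045],[0.5,0.07,0.2,-0.18,0.0045],[0.5,0.07,0.4,-0.18,0.0045],[0.5,0.07,0.6,-0.18,0.0045],[0.5,0.07,0.6,-0.18,0.0045],[0.5,0.07,0.6,-0.18,0.0045]]'
cat > look.py <<'E'
import sys
from h import *
s=robot.state();print(s["ee_pos"],s["ee_rot"],s["contact_force"],s["torque"],s["finger_gap"])
c=robot.camera("wrist"); im=c["color"]
cv2.imwrite(sys.argv[1],cv2.resize(im[60:150,260:380],None,fx=5,fy=5,interpolation=cv2.INTER_CUBIC))
R0=rot(c["attitude"]);o=np.array(c["origin"])
def ray(u,v,z):
    d=R0.apply([(u-c["cx"])/c["fx"],(v-c["cy"])/c["fy"],1]);return o+d*(z-o[2])/d[2]
hs=cv2.cvtColor(im,cv2.COLOR_BGR2HSV)[80:135,290:345].astype(int)
ng=((hs[...,0]<45)|(hs[...,0]>80)|(hs[...,1]<80)).astype(np.uint8)
n,l,st,ce=cv2.connectedComponentsWithStats(ng)
i=1+np.argmax(st[1:,4]); print("hole blob",st[i],ce[i]+[290,80])
top=s["ee_pos"][2]-20.4
hc=ray(*(ce[i]+[290,80]),top);print("hole",hc)
gr=((l==i)&(hs[...,1]<80)).astype(np.uint8)
n,l2,st,ce=cv2.connectedComponentsWithStats(gr)
j=1+np.argmax(st[1:,4]);print("pin blob",st[j],ce[j]+[290,80]);print("pin",ray(*(ce[j]+[290,80]),97))
E
python3 look.py pics/wrist4.png
```

```text
time_s: 10.0
ee_pos: [522.1, -189.6, 128.0]
ee_rot: [-1.569, 0.002, -0.022]
contact_force: [0.2, -0.2, -2.6]
finger_gap: 10.9
[ 522.07968265 -189.64716824  127.95156429] [-1.56873166e+00  1.55766889e-03 -2.20329733e-02] [ 0.17248135 -0.24637881 -2.62254447] [0.01810917 0.01822389 0.00921232] 10.946090983314775
hole blob [ 15  13  26  27 456] [317.39912281 105.375     ]
hole [ 445.98738776 -187.91093298  107.55156429]
pin blob [ 16  16  20  21 237] [314.99156118 104.43037975]
pin [ 445.72315316 -189.04559471   97.        ]
```

View pics/wrist4.png

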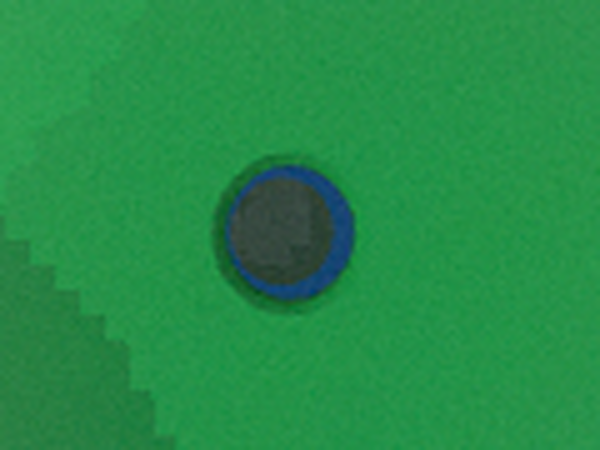

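```bash
python3 -m inch '[[0.5,-0.01,0,-0.04,0],[0.5,-0.01,0,-0.075,0],[0.5,-0.01,0.1,-0.075,0],[0.5,-0.01,0.2,-0.075,0],[0.5,-0.01,0.25,-0.075,0],[0.5,-0.01,0.3,-0.075,0],[0.5,-0.01,0.35,-0.075,0],[0.5,-0.01,0.35,-0.075,0]]'
python3 look.py pics/wrist5.png
```

```text
time_s: 11.05
ee_pos: [522.0, -190.4, 124.4]
ee_rot: [-1.569, 0.002, -0.022]
contact_force: [0.3, -0.4, -1.8]
finger_gap: 10.9
[ 521.9893928  -190.39236211  124.43105735] [-1.56872918e+00  1.50743278e-03 -2.19911514e-02] [ 0.25556945 -0.42520713 -1.77594446] [-0.04373167 -0.01160492  0.00205707] 10.933792679775964
hole blob [ 15  13  26  27 498] [317.68473896 105.54016064]
hole [ 445.94386855 -188.52610687  104.03105735]
pin blob [ 18  16  20  21 299] [317.79598662 105.30769231]
pin [ 445.9736891 -188.4614906   97.       ]
```

View pics/wrist5.png

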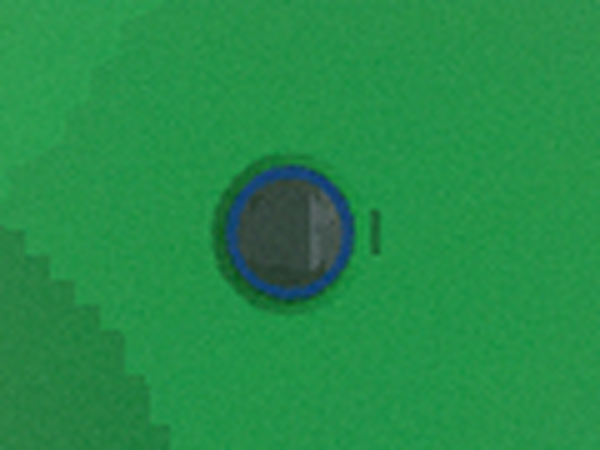

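```bash
python3 -m inch '[[0.5,0,0.04,0,0],[0.5,0,0.08,0,0],[0.5,0,0.12,0,0],[0.5,0,0.16,0,0],[0.5,0,0.2,0,0],[0.5,0,0.25,0,0],[0.5,0,0.3,0,0],[0.5,0,0.3,0,0]]'
python3 -c "
from station import robot;s=robot.state();print(s['ee_pos'],s['ee_rot'],s['contact_force'],s['torque'])"
```

```text
time_s: 12.1
ee_pos: [522.0, -190.4, 121.4]
ee_rot: [-1.569, 0.001, -0.022]
contact_force: [0.2, 0.0, -4.1]
finger_gap: 11.1
[ 521.98280065 -190.38896864  121.44643587] [-1.56873195e+00  1.49239587e-03 -2.20267689e-02] [ 0.1890893   0.03337052 -4.07623384] [ 0.03319702 -0.0093381   0.03527059]
```

```bash
python3 -m inch '[[0.5,0,0.1,0,0],[0.5,0,0.2,0,0],[0.5,0,0.3,0,0],[0.5,0,0.4,0,0],[0.5,0,0.5,0,0],[0.5,0,0.6,0,0],[0.5,0,0.7,0,0],[0.5,0,0.8,0,0]]'
python3 -c "
from station import robot;s=robot.state();print(s['ee_pos'],s['ee_rot'],s['contact_force'],s['torque'])"
python3 -m inch '[[0.5,0,0.1,0,0],[0.5,0,0.2,0,0],[0.5,0,0.3,0,0],[0.5,0,0.4,0,0],[0.5,0,0.5,0,0],[0.5,0,0.6,0,0],[0.5,0,0.7,0,0],[0.5,0,0.8,0,0]]'
python3 - <<'E'
from h import *
s=robot.state();print(s['ee_pos'],s['ee_rot'],s['contact_force'],s['torque'])
c=robot.camera("wrist");cv2.imwrite("pics/w6.png",c["color"])
s=robot.camera("side");cv2.imwrite("pics/s6.png",cv2.resize(s["color"][190:320,260:420],None,fx=4.5,fy=4.5,interpolation=cv2.INTER_CUBIC))
E
```

```text
time_s: 13.1
ee_pos: [522.0, -190.4, 113.4]
ee_rot: [-1.569, 0.002, -0.022]
contact_force: [0.6, 1.0, -2.2]
finger_gap: 11.0
[ 521.97465897 -190.37848393  113.36461989] [-1.56875351e+00  1.52649364e-03 -2.20269699e-02] [ 0.58236872  1.04263173 -2.159024  ] [0.02621544 0.00020167 0.0163032 ]
time_s: 14.1
ee_pos: [521.9, -190.4, 105.3]
ee_rot: [-1.569, 0.002, -0.022]
contact_force: [0.6, 0.6, -3.0]
finger_gap: 10.8
[ 521.94703993 -190.36984892  105.30818224] [-1.56875784e+00  1.54284755e-03 -2.19936662e-02] [ 0.59016641  0.63002572 -3.02218643] [-0.01487663  0.00650084  0.00973265]
```

View pics/s6.png

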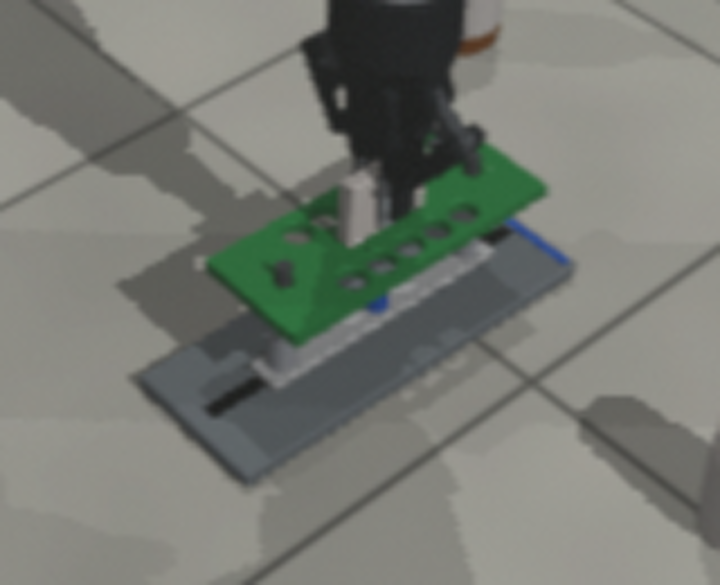

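```bash
python3 -m inch '[[0.5,0,0.06,0,0],[0.5,0,0.12,0,0],[0.5,0,0.18,0,0],[0.5,0,0.24,0,0],[0.5,0,0.3,0,0],[0.5,0,0.35,0,0],[0.5,0,0.4,0,0],[0.5,0,0.4,0,0]]'
python3 -m inch '[[0.5,0,0.02,0,0],[0.5,0,0.04,0,0],[0.5,0,0.06,0,0],[0.5,0,0.07,0,0],[0.5,0,0.08,0,0],[0.5,0,0.09,0,0],[0.5,0,0.1,0,0],[0.5,0,0.1,0,0]]'
python3 -c "
from station import robot;s=robot.state();print(s['ee_pos'],s['ee_rot'],s['contact_force'],s['torque'])"
```

```text
time_s: 15.2
ee_pos: [521.9, -190.3, 101.2]
ee_rot: [-1.569, 0.002, -0.022]
contact_force: [0.6, -0.6, -3.4]
finger_gap: 10.4
time_s: 16.2
ee_pos: [521.9, -190.3, 100.2]
ee_rot: [-1.569, 0.002, -0.022]
contact_force: [-0.1, 0.2, -1.4]
finger_gap: 10.9
[ 521.87465996 -190.31334328  100.24749774] [-1.56864268  0.00168328 -0.02204059] [-0.10691017  0.16461615 -1.43809073] [ 0.0249863   0.04899958 -0.00683117]
```

```bash
python3 -m inch '[[0.5,0,0.01,0,0],[0.5,0,0.02,0,0],[0.5,0,0.03,0,0],[0.5,0,0.04,0,0],[0.5,0,0.05,0,0],[0.5,0,0.05,0,0],[0.5,0,0.05,0,0],[0.5,0,0.05,0,0]]'
python3 -c "
from station import robot;s=robot.state();print(s['ee_pos'],s['ee_rot'],s['contact_force'],s['torque'])"
```

```text
time_s: 17.2
ee_pos: [521.8, -190.3, 100.0]
ee_rot: [-1.569, 0.002, -0.022]
contact_force: [-4.2, 0.9, 5.2]
finger_gap: 10.6
[ 521.79963552 -190.31168512   99.98682286] [-1.56880766  0.00165277 -0.02203932] [-4.20261575  0.94890097  5.24538268] [ 0.12153653  0.55469031 -0.05370413]
```

```bash
python3 -m inch '[[0.5,0.01,0.01,0,0],[0.5,0.01,0.02,0,0],[0.5,0.01,0.03,0,0],[0.5,0.01,0.04,0,0],[0.5,0.01,0.05,0,0],[0.5,0.01,0.05,0,0],[0.5,0.01,0.05,0,0],[0.5,0.01,0.05,0,0]]'
python3 - <<'E'
from h import *
s=robot.state();print(s['ee_pos'],s['ee_rot'],s['contact_force'],s['torque'])
c=robot.camera("wrist");cv2.imwrite("pics/w7.png",c["color"])
r=robot.cut_out("plate",c)[0];P,_=pts(c,r["pixels"])
z0=np.median(P[:,2]);t=P[(abs(P[:,2]-80)<5)]
print(len(t),t[:,0].min(),t[:,0].max())
A=np.c_[t[:,:2]-[521.5,-190.2],np.ones(len(t))];w=np.ones(len(t),bool)
for _ in range(3):
    co=np.linalg.lstsq(A[w],t[w,2],rcond=None)[0];w=abs(t[:,2]-A@co)<1.5
print(co)
E
```

```text
time_s: 18.2
ee_pos: [521.8, -190.3, 99.9]
ee_rot: [-1.569, 0.001, -0.022]
contact_force: [-5.8, 1.1, 11.5]
finger_gap: 10.7
[ 521.81286247 -190.34019546   99.94765134] [-1.56907945e+00  1.44860221e-03 -2.20773138e-02] [-5.79077266  1.14673301 11.5191218 ] [0.28217114 1.01548467 0.05388775]
31728 420.63513584455535 594.7695637747111
[-7.49646210e-04  1.43079427e-03  7.94396280e+01]
```

```bash
python3 -m inch '[[0.5,0,0,0,0],[0.5,0,0,0,0],[0.5,0,0,0,0],[0.5,0,0.01,0,0],[0.5,0,0.02,0,0],[0.5,0,0.03,0,0],[0.5,0,0.04,0,0],[0.5,0,0.04,0,0]]' 25
cat > tilt.py <<'E'
from h import *
s=robot.state();print(s['ee_pos'],s['ee_rot'],s['contact_force'],s['torque'])
c=robot.camera("wrist");r=robot.cut_out("plate",c)[0];P,_=pts(c,r["pixels"])
t=P[(abs(P[:,2]-80)<5)]
A=np.c_[t[:,:2]-[521.5,-190.2],np.ones(len(t))];w=np.ones(len(t),bool)
for _ in range(3):
    co=np.linalg.lstsq(A[w],t[w,2],rcond=None)[0];w=abs(t[:,2]-A@co)<1.5
print(co)
E
python3 tilt.py
```

```text
time_s: 19.3
ee_pos: [521.9, -190.3, 100.0]
ee_rot: [-1.569, 0.001, -0.022]
contact_force: [-5.3, 1.1, 10.3]
finger_gap: 11.0
[ 521.85475203 -190.32471051   99.96793814] [-1.56926040e+00  1.10721137e-03 -2.20220470e-02] [-5.31043054  1.12593265 10.34821117] [ 0.32695134  0.84151769 -0.0073873 ]
[-7.18305269e-04  1.04247373e-03  7.94404471e+01]
```

```bash
python3 -m inch '[[0.5,0.02,0.01,0,0],[0.5,0.02,0.03,0,0],[0.5,0.02,0.05,0,0],[0.5,0.02,0.06,0,0],[0.5,0.02,0.07,0,0],[0.5,0.02,0.08,0,0],[0.5,0.02,0.08,0,0],[0.5,0.02,0.08,0,0]]' 25
python3 tilt.py
```

```text
time_s: 20.4
ee_pos: [521.9, -190.3, 99.9]
ee_rot: [-1.57, 0.001, -0.022]
contact_force: [-8.2, 2.4, 16.8]
finger_gap: 10.9
[ 521.90218171 -190.33206324   99.90958195] [-1.56962616e+00  8.38291313e-04 -2.20927656e-02] [-8.24000794  2.42343763 16.83076453] [0.51981861 1.4185617  0.03353002]
[-5.56372672e-04  9.13644542e-04  7.94285633e+01]
```

```bash
python3 -m inch '[[0.5,-0.01,0,0,0],[0.5,-0.02,0,0,0],[0.5,-0.02,0,0,0],[0.5,-0.02,0.02,0,0],[0.5,-0.02,0.02,0,0],[0.5,-0.02,0.02,0,0],[0.5,-0.02,0.02,0,0],[0.5,-0.02,0.02,0,0]]' 25
python3 tilt.py
```

```text
time_s: 21.5
ee_pos: [521.9, -190.4, 100.0]
ee_rot: [-1.57, 0.0, -0.022]
contact_force: [-2.3, 2.0, 7.7]
finger_gap: 11.0
[ 521.88851101 -190.35340276   99.96528116] [-1.56974673e+00  3.64478659e-04 -2.20240227e-02] [-2.25328791  2.03272781  7.72179476] [0.35777107 0.35542065 0.01298981]
[-5.83595916e-04  3.48043411e-04  7.94482035e+01]
```

Seated, level and lightly loaded. Now release and retreat straight up.

```bash
python3 -m inch '[[1.3,0,0,0,0],[1.6,0,0,0,0],[2,0,0,0,0],[3,0,0,0,0],[4,0,0,0,0],[6,0,0,0,0],[7,0,0,0,0],[7,0,0,0,0]]'
python3 tilt.py
python3 -m inch '[[7,0,-0.5,0,0],[7,0,-2,0,0],[7,0,-4,0,0],[7,0,-7,0,0],[7,0,-10,0,0],[7,-2,-13,0,0],[7,-4,-15,0,0],[7,-4,-15,0,0]]'
python3 -m inch '[[7,-3,0,3,0],[7,-5,0,6,0],[7,-5,0,10,0],[7,-5,0,13,0],[7,-5,0,13,0],[7,-5,0,13,0],[7,-5,0,13,0],[7,-5,0,13,0]]'
python3 - <<'E'
from h import *
c=robot.camera("wrist");cv2.imwrite("pics/w8.png",c["color"])
r=robot.cut_out("plate",c)[0];P,_=pts(c,r["pixels"]);print(r["conf"],len(P))
t=P[(abs(P[:,2]-80)<4)];print(t[:,0].min(),t[:,0].max())
A=np.c_[t[:,:2]-[521.5,-190.2],np.ones(len(t))];print(np.linalg.lstsq(A,t[:,2],rcond=None)[0],cv2.minAreaRect(t[:,:2].astype(np.float32)))
E
```

```text
time_s: 22.6
ee_pos: [521.9, -190.4, 100.0]
ee_rot: [-1.57, 0.0, -0.022]
contact_force: [0.2, -1.3, 0.1]
finger_gap: 70.1
[ 521.92447649 -190.35089657   99.98341371] [-1.56979303e+00  2.88563034e-04 -2.19443877e-02] [ 0.20655458 -1.34244875  0.08217603] [-0.05242594 -0.04797843 -0.04548284]
[-2.01704522e-05 -3.89085379e-04  7.94890371e+01]
time_s: 23.7
ee_pos: [481.8, -189.9, 252.4]
ee_rot: [-1.571, -0.003, -0.023]
contact_force: [0.4, -0.5, -0.2]
finger_gap: 70.1
time_s: 24.7
ee_pos: [434.8, -59.3, 252.0]
ee_rot: [-1.571, -0.003, -0.023]
contact_force: [-0.1, -0.1, 0.2]
finger_gap: 69.7
0.89 8484
420.31314673717037 621.3471081451073
[-4.12714041e-04 -9.74395445e-05  7.94977747e+01] ((520.6666870117188, -190.46160888671875), (81.20074462890625, 199.6233673095703), 88.66907501220703)
```

View pics/w8.png

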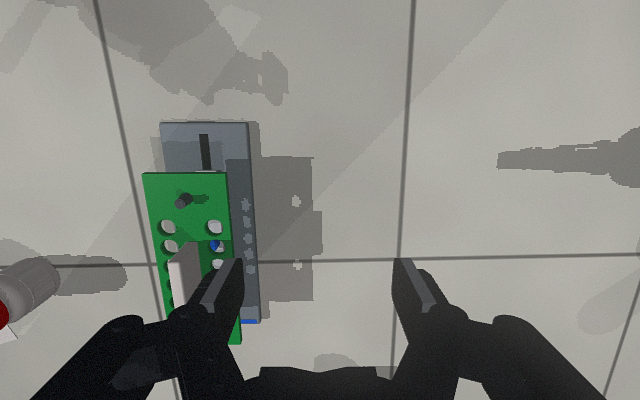

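```bash
python3 -c "
from station import robot;print(robot.hand_in())"
```

```text
the job is handed in; nothing more can be done
None
```

The plate is on the rack, level and fully home on both collars, and I've handed the job in. It took about 25 s on the robot's clock.

- **Finding the pins:** With the plate held beside the rack, the wrist camera put the middle of the pins at about (521.3, −190.1) mm, with the rack turned −1.3°. That is roughly 8 to 9 mm from the middle of the slot towards the striped end.
- **Fitting:** I centred hole_a on its pin using close-up pictures and lowered the plate slowly. It went down the pins without catching, and the highest upward force read after a move was about 17 N, with the plate resting on the collars. I then eased the push to about 8 N and opened the fingers.
- **Final checks:** After letting go, the plate's top measured 79.5 mm; fully home is 80 mm, and the camera reads about 0.5 mm low. The tilt is about 0.06 mm over the pin spacing. One pin shows through its hole, and the force on the open gripper was about zero.
- **Not seen directly:** The gripper hid the second pin in every picture. I'm taking it as seated because the plate lies level at full depth. I measured no bystander positions at the end, but the arm's path stayed clear of the bottle, jar and beaker.

No check failed.

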